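# Start the kitchen ventilation and gas in order

## Robot

A 6-joint arm with a two-finger parallel gripper is mounted at the origin on a cart in front of the work surface, level with it; the furniture and walls round the work are solid. World frame = base frame: x ahead of the robot, y to its left, z up, the work surface at z = 0. Lengths are in m, angles in rad, forces in N, time in s.
With the tool pointing down it reaches from about 0.325 to 0.85 m from the base axis. Payload 4.4 kg.
Tool frame: the origin (TCP) lies at the centre of the arm's flange, where the gripper is bolted on; the fingertips stand 199 mm ahead of it and the grasp point (between the pads) lies 180 mm ahead of it; z points along the fingers, y is the direction in which the jaws open and shut (so a half turn about z gives the same grasp; the last joint's range is limited). The gripper opens to 94 mm and grips with 3 to 60 N. Pads are 16 mm wide; open, the fingers measure 119 mm over their backs; the gripper's body (75 mm by 177 mm) begins 78 mm behind the grasp point.
Start: joints at [-1.411, 0.207, 1.542, -0, 1.393, -0.15], TCP at [0.176, -0.547, 0.405] pointing down, gripper open.
Joint ranges: [-2.73, 2.73], [-0.86, 2.22], [0.23, 2.46], [-1.11, 4.25], [0.08, 2.63], [-2.82, 2.82]. Speed limits (rad/s): [2.79, 2.79, 3.14, 3.14, 3.14, 3.14].

## Interface

Orientations are given as a 3x3 rotation matrix whose columns are the frame's x, y, z axes.
In Python, from cell import r gives the robot as it stands. The module is installed in compiled form; this text tells all that it offers.
- The arm moves only by the tool servo_tool, never from a script. Its argument "deltas" is a list of rows, each an object of numbers: "tx", "ty", "tz": the shift along the tool's x, y, z in cm; "wx", "wy", "wz": the turn, a rotation vector about the tool's x, y, z in rad; "grip": the finger opening in cm, from 0 to 9.4. In form: [{"tx": .., "ty": .., "tz": .., "wx": .., "wy": .., "wz": .., "grip": ..}, ...]. A call has 1 to 5 rows; each row is the pose to reach, as a shift and turn from the pose commanded when the call began, along the tool's axes at that moment; what a row does not reach only later rows make up. A row lasts 1/12 s, in which the tool goes at most 41.7 mm and 7.16 degrees, less where a joint would pass 70% of its speed; a pose out of reach is approached as far as the arm can. A call with a gripper value outside its range is refused whole. The fingers move at their own pace and stop on an object; the grip force is fixed at half the most. Time passes only in rows, so rows that repeat a pose let the fingers close. It gives the time, the measured TCP pose, the force and the opening at its end, in the units of the state.
- r.state(): the state, without advancing time (a new reading comes with each control period).
- r.capture(name): name is "scene" or "side" or "wrist"; returns the picture (384x512x3 uint8, red, green, blue); there is no depth.
- r.camera_info(name): a dict with "camera_matrix" (3x3 intrinsics, pixels), "R" (3x3) and "t" (3): a world point X has camera coordinates R X + t; the wrist camera has in their place "hand_eye" (4x4, takes a point from camera to tool coordinates, whose origin is the TCP and whose axes are the flange's). Camera axes: x right, y down, z forward; pixel columns grow to the right and rows downward; lengths in m; the calibration is good to about 2 mm. A picture is of the moment at which its call begins: read the wrist's pose just before it. camera_info takes no time and is no camera call.
- r.sign_off(): hands the job in, once; it reports no verdict.
The state is a dict: "time_s": time; "joints": joint angles; "dq": joint speeds; "joint_efforts": joint torques, N m; "position": TCP position; "orientation": TCP orientation; "force": force on the tool from outside, world axes, zero at the start; "ft_torque": the same for the moment, N m; "opening": finger opening in m.
Only numpy, scipy, OpenCV 4.12 (cv2) and the standard library are available. Lean on these libraries where they do the work, as an engineer would, in place of code of your own. Each camera call takes 0.05 s, during which the arm holds its last target.

## Task

Bring the cooking line on at the grey control box: with the fingertips push in the blue key (supply fan), then the green key (extract fan), then the yellow key (gas valve), strictly in that order, each with a light press straight down of about a centimetre until it is in, where it stays. Leave the red stop button alone, press gently, and do not lift or push aside any of the things standing round the box; finish with the hand clear.

Things in the scene. Friction and masses are not known exactly. Their poses are not given: they have to be found in the camera images.
- console: low grey control box with a brushed metal top, 110 x 300 x 50 mm high, fixed to the worktop; origin at the centre of its underside, x across its depth (away from the robot at yaw 0), y along its length. A row runs along its long middle line: three round keys at y = +100, +40 and -20 mm (which colour is at which place varies), then the red stop button at y = -105 mm
- blue_key_top (a point): centre of the top face of the blue push key (supply fan): a flat round cap 29 mm across in a steel collar 39 mm across and 5 mm high; while out its top is 23 mm above the console's top (73 mm above the worktop). The point moves down with the key
- blue_key (a joint): travel of the blue key, straight down: 0 = out, 0.010 m = fully in (there its cap then stands 8 mm above the collar). It resists with about 3 N all the way (a little more when pushed fast), then the cap alone sinks on against a rubber cushion (2 N per mm) for up to 6 mm more, and springs back from that when let go; it has no spring and stays where it is left, so it cannot be brought out again. It is on from 0.006 m
- blue_switch: the whole blue switch, collar and key, fixed to the console; origin on the console's top under the key's centre
- green_key_top (a point): centre of the top face of the green push key (extract fan): a flat round cap 29 mm across in a steel collar 39 mm across and 5 mm high; while out its top is 23 mm above the console's top (73 mm above the worktop). The point moves down with the key
- green_key (a joint): travel of the green key, straight down: 0 = out, 0.010 m = fully in (there its cap then stands 8 mm above the collar). It resists with about 3 N all the way (a little more when pushed fast), then the cap alone sinks on against a rubber cushion (2 N per mm) for up to 6 mm more, and springs back from that when let go; it has no spring and stays where it is left, so it cannot be brought out again. It is on from 0.006 m
- green_switch: the whole green switch, collar and key, fixed to the console; origin on the console's top under the key's centre
- yellow_key_top (a point): centre of the top face of the yellow push key (gas valve): a flat round cap 29 mm across in a steel collar 39 mm across and 5 mm high; while out its top is 23 mm above the console's top (73 mm above the worktop). The point moves down with the key
- yellow_key (a joint): travel of the yellow key, straight down: 0 = out, 0.010 m = fully in (there its cap then stands 8 mm above the collar). It resists with about 3 N all the way (a little more when pushed fast), then the cap alone sinks on against a rubber cushion (2 N per mm) for up to 6 mm more, and springs back from that when let go; it has no spring and stays where it is left, so it cannot be brought out again. It is on from 0.006 m
- yellow_switch: the whole yellow switch, collar and key, fixed to the console; origin on the console's top under the key's centre
- stop_top (a point): highest point of the red mushroom-shaped stop button, 40 mm across, on a yellow square plate, 83 mm above the worktop; sprung, to be left alone
- stop_button (a joint): travel of the red stop button: 0 = out, 0.006 m = pressed
- tin_small: small food tin, 58 mm across, 72 mm high, loose, beside the console; a bystander; origin at the centre of its underside
- salt_shaker: glass salt shaker with a grey cap, 44 mm across, 90 mm high, loose, beside the console; a bystander; origin at the centre of its underside
- shot_glass: small clear glass, 48 mm across, 61 mm high, loose, beside the console; a bystander; origin at the centre of its underside
- tape_roll: blue roll of tape lying flat, 67 mm across, 19 mm high, loose, beside the console; a bystander; origin at the centre of its underside
- ramekin_0: white ramekin, 69 mm across, 38 mm high, loose, beside the console; a bystander; origin at the centre of its underside
- espresso_a: white espresso cup with a handle, 62 x 88 x 50 mm, loose, beside the console; a bystander; origin at the centre of its underside

How it is judged:
On the way, in this order (a step that is already met when the one before it is completed fails the run):
1. the blue key is in (value of joint blue_key above 0.006 m), for 0.1 s.
2. the green key is in (value of joint green_key above 0.006 m), for 0.1 s.
3. the yellow key is in (value of joint yellow_key above 0.006 m), for 0.1 s.
At the end, for the whole second after the job is handed in: Blue, green and yellow keys are each in by more than 6 mm of their 10 mm, the red stop is out (less than 2 mm), and every loose thing stands upright within 20 mm of where it began (value of joint each of blue_key, green_key, yellow_key above 0.006 m and value of joint stop_button below 0.002 m and distance of each of tin_small, salt_shaker, shot_glass, tape_roll, ramekin_0, espresso_a from where it was at the start of the episode below 0.02 m and angle between each of tin_small, salt_shaker, shot_glass, tape_roll, ramekin_0, espresso_a's own z axis and vertical below 0.3 rad); the robot touches nothing.
It fails at once if the green key goes in (over 3 mm) before the blue one is in (value of joint green_key above 0.003 m and value of joint blue_key below 0.005 m).
It fails at once if the yellow key goes in (over 3 mm) before the green one is in (value of joint yellow_key above 0.003 m and value of joint green_key below 0.005 m).
It fails at once if the red stop button is pressed by more than 2 mm (value of joint stop_button above 0.002 m).
It fails at once if a key or the box is pressed harder than 30 N (contact force between anything else and blue_switch above 30 N or contact force between anything else and green_switch above 30 N or contact force between anything else and yellow_switch above 30 N or contact force between anything else and console above 30 N).
It fails at once if a loose thing is lifted, or moved by more than 20 mm (distance of any of tin_small, salt_shaker, shot_glass, tape_roll, ramekin_0, espresso_a from where it was at the start of the episode above 0.02 m or height (world z) of any of tin_small, salt_shaker, shot_glass, tape_roll, ramekin_0, espresso_a above 0.01 m).
It also fails if it takes over 45 s, if anything falls off the work surface, if the arm or the gripper's body presses on something with over 40 N, if the wrist force passes 120 N, or if a joint passes its speed limit or range.

## Working session

There is one attempt and no reset: what is moved stays moved. The work goes in short steps, Python scripts to look and compute and a tool call to move; the robot and the scene stay as the last step left them, time stands still between calls to the robot, and variables do not carry over. Pictures are saved under pics/ and viewed, and the job is handed in when it is done.

Besides the shell and the picture viewer there is one more tool, called by a JSON object that holds its "name" and its "arguments". servo_tool: Moves the arm, as the interface text tells. Its arguments: {"type":"object","properties":{"deltas":{"type":"array","items":{"type":"object","properties":{"tx":{"type":"number"},"ty":{"type":"number"},"tz":{"type":"number"},"wx":{"type":"number"},"wy":{"type":"number"},"wz":{"type":"number"},"grip":{"type":"number"}}}}},"required":["deltas"]}

```bash
mkdir -p pics; python3 - <<'E'
from cell import r
import cv2,numpy as np
np.set_printoptions(precision=4,suppress=True)
s=r.state();print(s['time_s'],s['position'],s['orientation'],s['opening'],s['force'])
for n in("scene","side","wrist"):
    cv2.imwrite(f"pics/a_{n}.png",r.capture(n)[:,:,::-1]);print(n,r.camera_info(n))
E
```

```text
0.0 [ 0.1758 -0.5471  0.4035] [[ 0.9521  0.3058 -0.0004]
 [ 0.3058 -0.9521  0.0022]
 [ 0.0003 -0.0022 -1.    ]] 0.0940231828295497 [-0.6097  0.0703  0.1611]
scene {'camera_matrix': array([[445.2761,   0.    , 256.0963],
       [  0.    , 445.2761, 195.7051],
       [  0.    ,   0.    ,   1.    ]]), 'R': array([[-0.7272, -0.6864,  0.0031],
       [-0.5052,  0.5321, -0.6795],
       [ 0.4647, -0.4957, -0.7337]]), 't': array([0.3864, 0.331 , 0.8153])}
side {'camera_matrix': array([[492.511 ,   0.    , 254.6385],
       [  0.    , 492.511 , 190.7685],
       [  0.    ,   0.    ,   1.    ]]), 'R': array([[-0.9855, -0.169 ,  0.0149],
       [-0.1281,  0.6835, -0.7187],
       [ 0.1113, -0.7102, -0.6952]]), 't': array([0.519 , 0.1419, 1.1625])}
wrist {'camera_matrix': array([[304.678 ,   0.    , 254.5375],
       [  0.    , 304.678 , 190.4158],
       [  0.    ,   0.    ,   1.    ]]), 'hand_eye': array([[-0.0011, -0.9726, -0.2327,  0.0675],
       [ 1.    , -0.0013,  0.0003,  0.0005],
       [-0.0006, -0.2327,  0.9726,  0.0197],
       [ 0.    ,  0.    ,  0.    ,  1.    ]])}
```

View pics/a_scene.png

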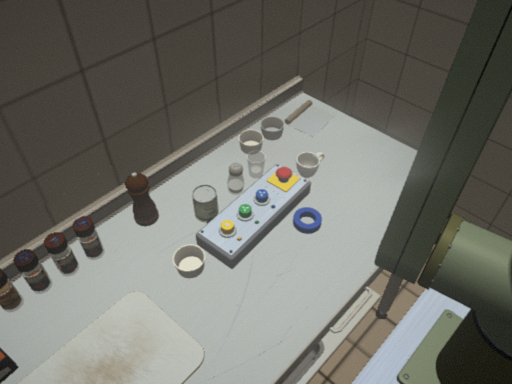

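View pics/a_side.png

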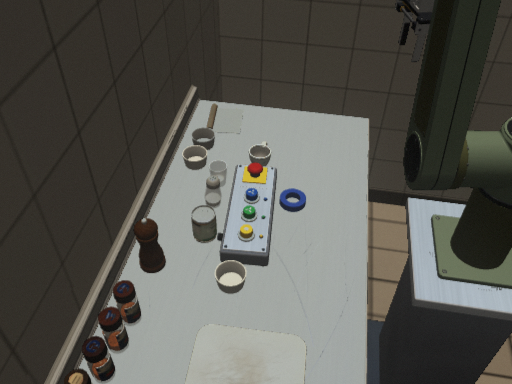

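View pics/a_wrist.png

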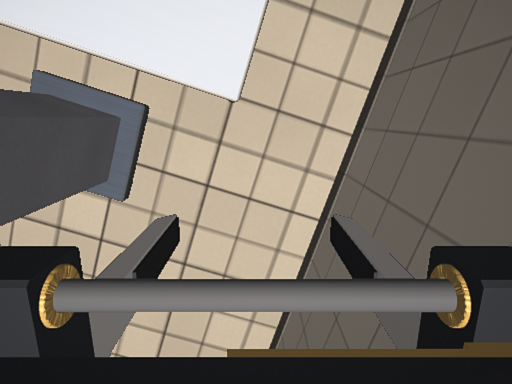

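The scene and side views show the console with yellow, green, blue and the red stop in a row. In the scene view these are at about (228,227), (245,211), (262,196) and (284,174). The bystanders stand around it. I'll zoom in.

```bash
python3 - <<'E'
import cv2
a=cv2.imread('pics/a_scene.png')[150:260,180:330];b=cv2.imread('pics/a_side.png')[150:270,190:310]
cv2.imwrite('pics/z_scene.png',cv2.resize(a,None,fx=5,fy=5,interpolation=cv2.INTER_CUBIC))
cv2.imwrite('pics/z_side.png',cv2.resize(b,None,fx=5,fy=5,interpolation=cv2.INTER_CUBIC))
E
```

```text
(no output)
```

View pics/z_scene.png

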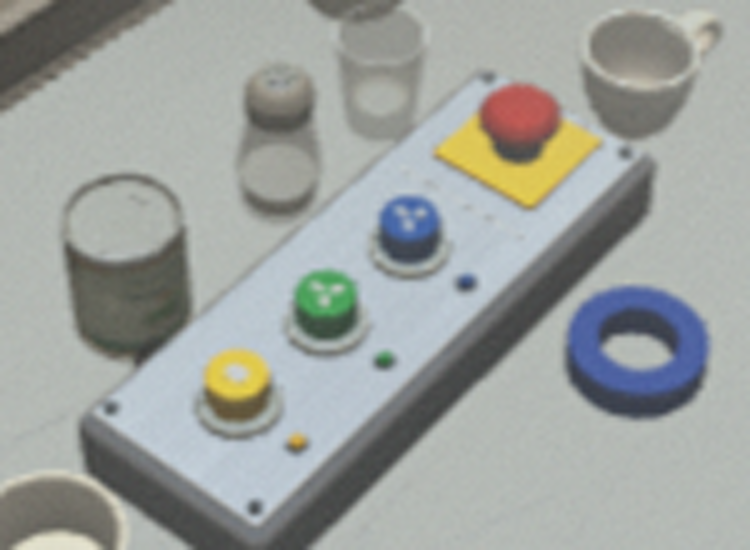

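View pics/z_side.png

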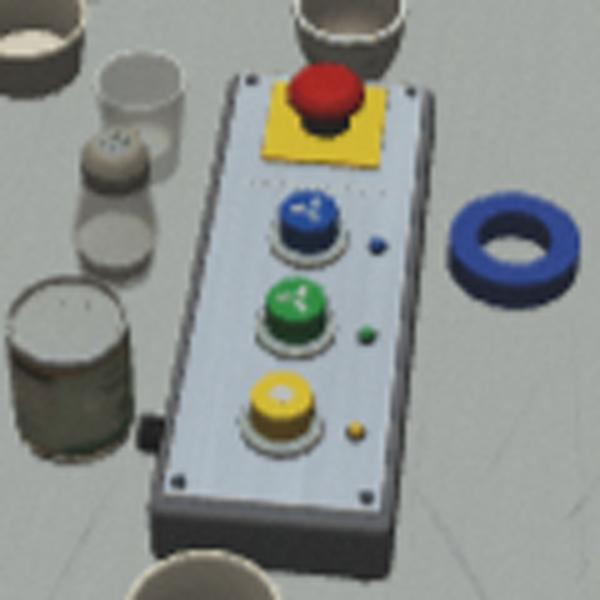

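The zoomed top centres are:

| Key | scene | side |
|---|---|---|
| yellow | (237,371) | (282,393) |
| green | (326,291) | (296,298) |
| blue | (410,216) | (309,209) |

Next I'll back-project them onto z = 0.073.

```bash
cat > h.py <<'E'
from cell import r
import numpy as np,cv2
np.set_printoptions(precision=4,suppress=True)
def plane(n,uv,z):
    c=r.camera_info(n);R,t,K=c['R'],c['t'],c['camera_matrix']
    o=-R.T@t;d=R.T@np.linalg.solve(K,[*uv,1]);return o+d*(z-o[2])/d[2]
def tri(a,b):
    P=[]
    for n in('scene','side'):
        c=r.camera_info(n);P.append(c['camera_matrix']@np.c_[c['R'],c['t']])
    X=cv2.triangulatePoints(P[0],P[1],np.array(a,float),np.array(b,float)).ravel();return X[:3]/X[3]
E
python3 - <<'E'
from h import *
f=lambda x,y,ox,oy:((x+.5)/5-.5+ox,(y+.5)/5-.5+oy)
d={'y':((237,371),(282,393)),'g':((326,291),(296,298)),'b':((410,216),(309,209))}
for k,(a,b) in d.items():
    a=f(*a,180,150);b=f(*b,190,150)
    print(k,plane('scene',a,.073),plane('side',b,.073),tri(a,b))
Q={'red':((520,100),(327,85),.083)}
a=f(520,105,180,150);b=f(327,83,190,150);print('red',plane('scene',a,.08),plane('side',b,.08),tri(a,b))
for k,a,b,z in [('c1',(110,408),(178,482),.05),('c2',(255,508),(366,497),.05),('c3',(625,153),(410,91),.05),('c4',(488,77),(251,80),.05),('tin',(125,218),(70,318),.072),('salt',(280,80),(115,150),.088)]:
    a=f(*a,180,150);b=f(*b,190,150);print(k,plane('scene',a,z),plane('side',b,z),tri(a,b))
E
```

```text
y [0.5325 0.091  0.073 ] [0.5317 0.0917 0.073 ] [0.5318 0.0916 0.0734]
g [0.5367 0.0315 0.073 ] [0.536  0.0324 0.073 ] [0.5362 0.0321 0.0732]
b [ 0.5408 -0.0281  0.073 ] [ 0.5404 -0.0274  0.073 ] [ 0.5405 -0.0278  0.073 ]
red [ 0.5477 -0.113   0.08  ] [ 0.5461 -0.1122  0.08  ] [ 0.5461 -0.1108  0.0818]
c1 [0.5722 0.1316 0.05  ] [0.5713 0.1321 0.05  ] [0.5713 0.1324 0.0508]
c2 [0.4875 0.1254 0.05  ] [0.4875 0.1254 0.05  ] [0.4875 0.1254 0.05  ]
c3 [ 0.5078 -0.1474  0.05  ] [ 0.5077 -0.1479  0.05  ] [ 0.5075 -0.147   0.0506]
c4 [ 0.5921 -0.1418  0.05  ] [ 0.5911 -0.141   0.05  ] [ 0.5911 -0.1404  0.051 ]
tin [0.6359 0.0627 0.072 ] [0.6365 0.0632 0.072 ] [0.637  0.0618 0.0704]
salt [ 0.6373 -0.0403  0.088 ] [ 0.6377 -0.0353  0.088 ] [ 0.6399 -0.0424  0.0828]
```

The two cameras agree to about 1 mm, with z≈0.073 and 60 mm spacing as specified. The keys are at:
- blue: (0.5405, -0.028)
- green: (0.536, 0.032)
- yellow: (0.532, 0.0915)

Now I'll close the gripper and move over the blue key at the current height.

{"name": "servo_tool", "arguments": {"deltas": [{"tx": 2.8, "ty": -2.1, "grip": 0}, {"tx": 5.8, "ty": -4.4, "grip": 0}, {"tx": 9, "ty": -6.8, "grip": 0}, {"tx": 12.2, "ty": -9.2, "grip": 0}, {"tx": 15.4, "ty": -11.6, "grip": 0}]}}

```text
schema error: expected keys tx, ty, tz, wx, wy, wz, grip
```

{"name": "servo_tool", "arguments": {"deltas": [{"tx": 3.2, "ty": -2.4, "grip": 0}, {"tx": 6.4, "ty": -4.8, "grip": 0}, {"tx": 9.6, "ty": -7.2, "grip": 0}, {"tx": 12.8, "ty": -9.6, "grip": 0}, {"tx": 16, "ty": -12, "grip": 0}]}}

```text
schema error: expected keys tx, ty, tz, wx, wy, wz, grip
```

{"name": "servo_tool", "arguments": {"deltas": [{"tx": 2.8, "ty": -2.1, "tz": 0, "wx": 0, "wy": 0, "wz": 0, "grip": 0}, {"tx": 5.8, "ty": -4.4, "tz": 0, "wx": 0, "wy": 0, "wz": 0, "grip": 0}, {"tx": 9, "ty": -6.8, "tz": 0, "wx": 0, "wy": 0, "wz": 0, "grip": 0}, {"tx": 12.2, "ty": -9.2, "tz": 0, "wx": 0, "wy": 0, "wz": 0, "grip": 0}, {"tx": 15.4, "ty": -11.6, "tz": 0, "wx": 0, "wy": 0, "wz": 0, "grip": 0}]}}

```text
time_s: 0.57
position: [0.2875, -0.3883, 0.4042]
orientation: [[0.952, 0.305, -0.0], [0.305, -0.952, 0.001], [0.0, -0.001, -1.0]]
force: [-0.3, -0.7, 0.0]
opening: 0.0639
```

{"name": "servo_tool", "arguments": {"deltas": [{"tx": 3.2, "ty": -2.4, "tz": 0, "wx": 0, "wy": 0, "wz": 0, "grip": 0}, {"tx": 6.4, "ty": -4.8, "tz": 0, "wx": 0, "wy": 0, "wz": 0, "grip": 0}, {"tx": 9.6, "ty": -7.2, "tz": 0, "wx": 0, "wy": 0, "wz": 0, "grip": 0}, {"tx": 12.8, "ty": -9.6, "tz": 0, "wx": 0, "wy": 0, "wz": 0, "grip": 0}, {"tx": 16, "ty": -12, "tz": 0, "wx": 0, "wy": 0, "wz": 0, "grip": 0}]}}

```text
time_s: 0.98
position: [0.4032, -0.2248, 0.4046]
orientation: [[0.952, 0.306, 0.0], [0.306, -0.952, -0.0], [0.0, 0.0, -1.0]]
force: [0.7, -0.2, 0.5]
opening: 0.0306
```

{"name": "servo_tool", "arguments": {"deltas": [{"tx": 3.2, "ty": -2.4, "tz": 0, "wx": 0, "wy": 0, "wz": 0, "grip": 0}, {"tx": 6.4, "ty": -4.8, "tz": 0, "wx": 0, "wy": 0, "wz": 0, "grip": 0}, {"tx": 9.6, "ty": -7.2, "tz": 0, "wx": 0, "wy": 0, "wz": 0, "grip": 0}, {"tx": 12.8, "ty": -9.6, "tz": 0, "wx": 0, "wy": 0, "wz": 0, "grip": 0}, {"tx": 15.6, "ty": -12, "tz": 0, "wx": 0, "wy": 0, "wz": 0, "grip": 0}]}}

```text
time_s: 1.4
position: [0.5153, -0.0627, 0.4045]
orientation: [[0.952, 0.306, 0.0], [0.306, -0.952, 0.0], [0.0, -0.0, -1.0]]
force: [0.7, -0.9, -0.1]
opening: 0.0009
```

{"name": "servo_tool", "arguments": {"deltas": [{"tx": 3.4, "ty": -2.4, "tz": 0, "wx": 0, "wy": 0, "wz": 0, "grip": 0}, {"tx": 3.4, "ty": -2.4, "tz": 3, "wx": 0, "wy": 0, "wz": 0, "grip": 0}, {"tx": 3.4, "ty": -2.4, "tz": 6, "wx": 0, "wy": 0, "wz": 0, "grip": 0}, {"tx": 3.4, "ty": -2.4, "tz": 9, "wx": 0, "wy": 0, "wz": 0, "grip": 0}, {"tx": 3.4, "ty": -2.4, "tz": 9, "wx": 0, "wy": 0, "wz": 0, "grip": 0}]}}

```text
time_s: 1.82
position: [0.5365, -0.0304, 0.3078]
orientation: [[0.952, 0.307, -0.014], [0.307, -0.952, 0.003], [-0.012, -0.007, -1.0]]
force: [-0.7, 0.8, -1.2]
opening: 0.0007
```

```bash
python3 - <<'E'
from h import *
s=r.state();print(s['time_s'],s['position'],s['orientation'],s['opening'],s['force'])
ims=[]
for n,b in(("scene",(150,260,180,330)),("side",(100,270,190,310))):
    im=r.capture(n)[:,:,::-1];cv2.imwrite(f'pics/b_{n}.png',cv2.resize(im[b[0]:b[1],b[2]:b[3]],None,fx=3.5,fy=3.5,interpolation=2))
cv2.imwrite('pics/b_wrist.png',r.capture('wrist')[:,:,::-1])
p,R=np.array(s['position']),np.array(s['orientation']);tip=p+R@[0,0,.199];print('tip',tip)
H=r.camera_info('wrist')['hand_eye'];K=r.camera_info('wrist')['camera_matrix']
for P in([.5405,-.028,.073],[.536,.032,.073],[.532,.0915,.073]):
    c=np.linalg.inv(H)@np.r_[R.T@(P-p),1];u=K@c[:3];print(u[:2]/u[2])
E
```

```text
1.8167 [ 0.5365 -0.0304  0.3078] [[ 0.9517  0.3067 -0.0136]
 [ 0.3068 -0.9518  0.0029]
 [-0.0121 -0.0069 -0.9999]] 0.000702122675286695 [-0.7343  0.7892 -1.2042]
tip [ 0.5338 -0.0298  0.1088]
[254.5433 201.9486]
[173.5655 183.1227]
[ 91.1134 163.3143]
```

View pics/b_wrist.png

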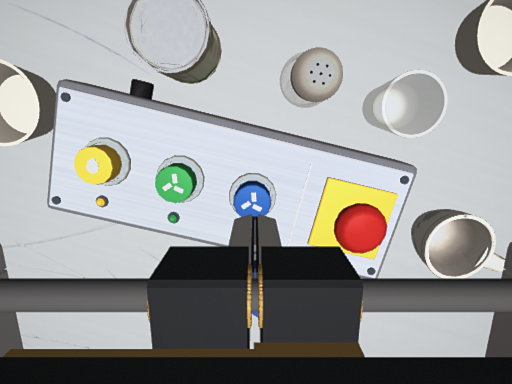

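View pics/b_side.png

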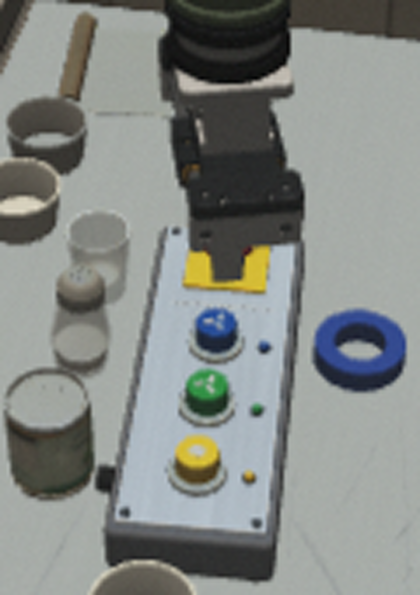

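View pics/b_scene.png

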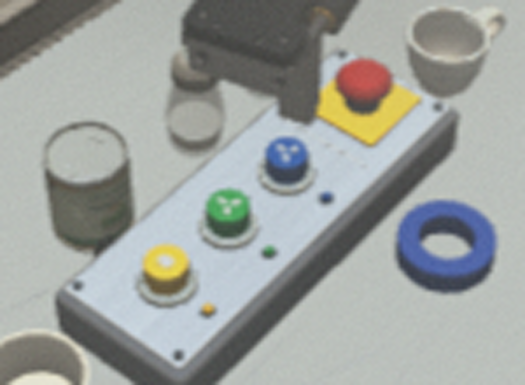

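The wrist view puts blue at (252,200), green at (176,183) and yellow at (97,164). That matches the predicted pixels to within a few pixels, with the arm still settling. I'll re-read the state now it has settled.

```bash
cat > st.py <<'E'
from h import *
s=r.state();p,R=np.array(s['position']),np.array(s['orientation']);tip=p+R@[0,0,.199]
print(s['time_s'],'tip',tip,'F',s['force']);print(R)
for k,P in dict(b=[.5405,-.028,.073],g=[.536,.032,.073],y=[.532,.0915,.073]).items(): print(k,'delta tool cm',100*R.T@(P-tip))
E
python3 st.py
```

```text
1.9667 tip [ 0.54   -0.0318  0.1165] F [0.4223 0.8485 0.9045]
[[ 0.9522  0.3056  0.0007]
 [ 0.3056 -0.9522 -0.0001]
 [ 0.0006  0.0004 -1.    ]]
b delta tool cm [ 0.162  -0.3445  4.3504]
g delta tool cm [ 1.567  -6.195   4.3492]
y delta tool cm [  3.0043 -11.9826   4.3481]
```

{"name": "servo_tool", "arguments": {"deltas": [{"tx": 0.1, "ty": -0.3, "tz": 1, "wx": 0, "wy": 0, "wz": 0, "grip": 0}, {"tx": 0.15, "ty": -0.35, "tz": 2.5, "wx": 0, "wy": 0, "wz": 0, "grip": 0}, {"tx": 0.15, "ty": -0.35, "tz": 3.5, "wx": 0, "wy": 0, "wz": 0, "grip": 0}, {"tx": 0.15, "ty": -0.35, "tz": 3.8, "wx": 0, "wy": 0, "wz": 0, "grip": 0}, {"tx": 0.15, "ty": -0.35, "tz": 3.8, "wx": 0, "wy": 0, "wz": 0, "grip": 0}]}}

```text
time_s: 2.38
position: [0.5396, -0.0278, 0.2763]
orientation: [[0.952, 0.306, -0.001], [0.306, -0.952, 0.0], [-0.001, -0.0, -1.0]]
force: [0.1, 0.6, 0.4]
opening: 0.0007
```

```bash
python3 st.py; python3 - <<'E'
from h import *
im=r.capture('side')[:,:,::-1];A=cv2.resize(im[140:260,200:300],None,fx=4,fy=4,interpolation=2)
im=r.capture('scene')[:,:,::-1];B=cv2.resize(im[140:260,200:300],None,fx=4,fy=4,interpolation=2)
cv2.imwrite('pics/c.png',np.hstack([A,B]))
E
```

```text
2.3833 tip [ 0.5394 -0.0277  0.0773] F [0.0735 0.6347 0.4473]
[[ 0.9521  0.3056 -0.0009]
 [ 0.3056 -0.9521  0.0002]
 [-0.0008 -0.0005 -1.    ]]
b delta tool cm [0.0938 0.0576 0.4283]
g delta tool cm [ 1.4991 -5.7928  0.43  ]
y delta tool cm [  2.9368 -11.5803   0.4315]
```

View pics/c.png

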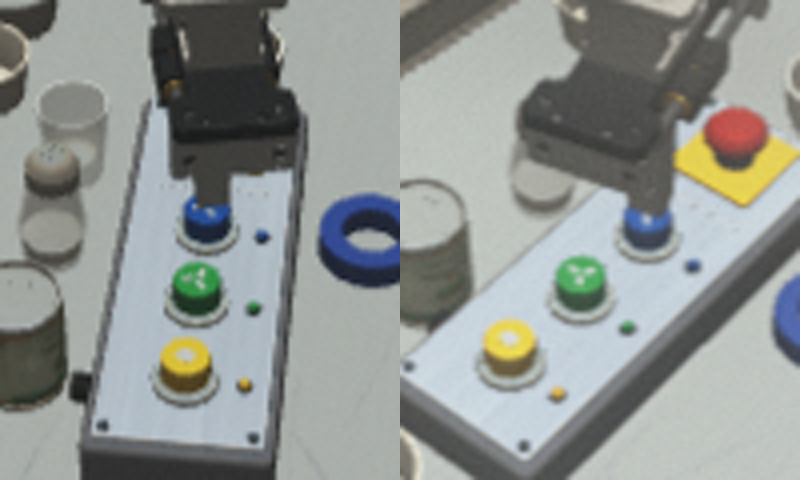

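The closed fingertips are centred over the blue cap, about 5 mm above it. I'll press slowly.

{"name": "servo_tool", "arguments": {"deltas": [{"tx": 0, "ty": 0, "tz": 0.2, "wx": 0, "wy": 0, "wz": 0, "grip": 0}, {"tx": 0, "ty": 0, "tz": 0.4, "wx": 0, "wy": 0, "wz": 0, "grip": 0}, {"tx": 0, "ty": 0, "tz": 0.6, "wx": 0, "wy": 0, "wz": 0, "grip": 0}, {"tx": 0, "ty": 0, "tz": 0.8, "wx": 0, "wy": 0, "wz": 0, "grip": 0}, {"tx": 0, "ty": 0, "tz": 0.9, "wx": 0, "wy": 0, "wz": 0, "grip": 0}]}}

```text
time_s: 2.9
position: [0.5402, -0.0278, 0.2681]
orientation: [[0.952, 0.306, 0.001], [0.306, -0.952, -0.0], [0.001, 0.001, -1.0]]
force: [-0.1, -0.2, 2.4]
opening: 0.0001
```

{"name": "servo_tool", "arguments": {"deltas": [{"tx": 0, "ty": 0, "tz": 0.15, "wx": 0, "wy": 0, "wz": 0, "grip": 0}, {"tx": 0, "ty": 0, "tz": 0.3, "wx": 0, "wy": 0, "wz": 0, "grip": 0}, {"tx": 0, "ty": 0, "tz": 0.45, "wx": 0, "wy": 0, "wz": 0, "grip": 0}, {"tx": 0, "ty": 0, "tz": 0.6, "wx": 0, "wy": 0, "wz": 0, "grip": 0}, {"tx": 0, "ty": 0, "tz": 0.6, "wx": 0, "wy": 0, "wz": 0, "grip": 0}]}}

```text
time_s: 3.32
position: [0.5402, -0.0278, 0.2617]
orientation: [[0.952, 0.306, 0.001], [0.306, -0.952, -0.0], [0.001, 0.001, -1.0]]
force: [2.4, -1.1, 4.5]
opening: 0.0003
```

```bash
python3 st.py
```

```text
3.3167 tip [ 0.5405 -0.0279  0.0627] F [ 2.389  -1.1386  4.5084]
[[ 0.9521  0.3058  0.0013]
 [ 0.3058 -0.9521 -0.0003]
 [ 0.0012  0.0007 -1.    ]]
b delta tool cm [ 0.0007  0.0104 -1.0284]
g delta tool cm [ 1.4069 -5.8399 -1.0307]
y delta tool cm [  2.8453 -11.6272  -1.0329]
```

Travel is about 10 mm at 4.5 N. I'll add 1.5 mm to feel the cushion.

{"name": "servo_tool", "arguments": {"deltas": [{"tx": 0, "ty": 0, "tz": 0.08, "wx": 0, "wy": 0, "wz": 0, "grip": 0}, {"tx": 0, "ty": 0, "tz": 0.15, "wx": 0, "wy": 0, "wz": 0, "grip": 0}, {"tx": 0, "ty": 0, "tz": 0.15, "wx": 0, "wy": 0, "wz": 0, "grip": 0}]}}

```text
time_s: 3.57
position: [0.5402, -0.0278, 0.2606]
orientation: [[0.952, 0.306, 0.001], [0.306, -0.952, -0.0], [0.001, 0.001, -1.0]]
force: [1.8, -0.4, 5.4]
opening: 0.0005
```

{"name": "servo_tool", "arguments": {"deltas": [{"tx": 0, "ty": 0, "tz": -0.8, "wx": 0, "wy": 0, "wz": 0, "grip": 0}, {"tx": 0, "ty": 0, "tz": -2.5, "wx": 0, "wy": 0, "wz": 0, "grip": 0}, {"tx": 0.7, "ty": -3, "tz": -3.5, "wx": 0, "wy": 0, "wz": 0, "grip": 0}, {"tx": 1.4, "ty": -5.8, "tz": -3.5, "wx": 0, "wy": 0, "wz": 0, "grip": 0}, {"tx": 1.4, "ty": -5.8, "tz": -3.5, "wx": 0, "wy": 0, "wz": 0, "grip": 0}]}}

```text
time_s: 3.98
position: [0.5342, 0.0351, 0.2952]
orientation: [[0.951, 0.309, -0.002], [0.309, -0.951, 0.002], [-0.002, -0.003, -1.0]]
force: [-0.1, -0.8, -0.6]
opening: 0.0006
```

```bash
python3 - <<'E'
from h import *
im=r.capture('wrist')[:,:,::-1];cv2.imwrite('pics/d_w.png',im)
im=r.capture('side')[:,:,::-1];A=cv2.resize(im[140:260,200:300],None,fx=4,fy=4,interpolation=2)
im=r.capture('scene')[:,:,::-1];B=cv2.resize(im[140:260,200:300],None,fx=4,fy=4,interpolation=2)
cv2.imwrite('pics/d.png',np.hstack([A,B]))
E
python3 st.py
```

```text
4.1333 tip [0.5342 0.0319 0.0954] F [-0.2753  0.7283 -0.4353]
[[ 0.9518  0.3068 -0.0026]
 [ 0.3068 -0.9518 -0.0002]
 [-0.0025 -0.0006 -1.    ]]
b delta tool cm [-1.2284  5.8948  2.2377]
g delta tool cm [0.1841 0.0461 2.2375]
y delta tool cm [ 1.6287 -5.7397  2.2372]
```

View pics/d.png

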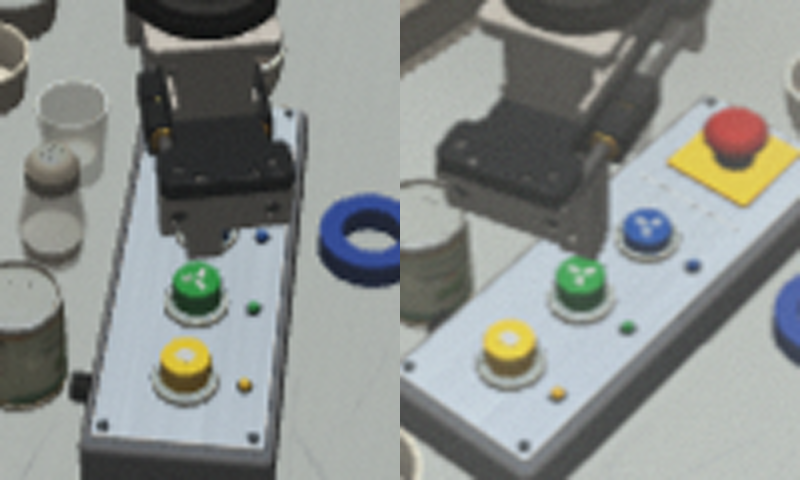

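View pics/d_w.png

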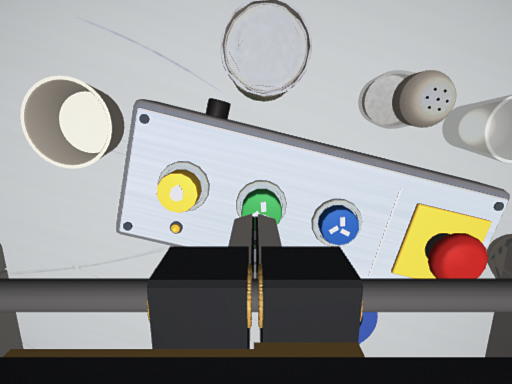

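The scene view shows the blue cap visibly sunk, at right panel (648,230), while green is still up. The hand is over green, so I'll descend and press it.

{"name": "servo_tool", "arguments": {"deltas": [{"tx": 0, "ty": 0, "tz": 0.8, "wx": 0, "wy": 0, "wz": 0, "grip": 0}, {"tx": 0, "ty": 0, "tz": 1.4, "wx": 0, "wy": 0, "wz": 0, "grip": 0}, {"tx": 0, "ty": 0, "tz": 1.7, "wx": 0, "wy": 0, "wz": 0, "grip": 0}, {"tx": 0, "ty": 0, "tz": 1.7, "wx": 0, "wy": 0, "wz": 0, "grip": 0}]}}

```text
time_s: 4.47
position: [0.5347, 0.0312, 0.2763]
orientation: [[0.952, 0.305, -0.004], [0.305, -0.952, 0.0], [-0.003, -0.001, -1.0]]
force: [-0.3, -0.8, -0.6]
opening: 0.0002
```

```bash
python3 st.py
```

```text
4.4667 tip [0.534  0.0312 0.0773] F [-0.3167 -0.7837 -0.5695]
[[ 0.9524  0.3048 -0.0037]
 [ 0.3048 -0.9524  0.0003]
 [-0.0034 -0.0014 -1.    ]]
b delta tool cm [-1.1831  5.8399  0.4269]
g delta tool cm [ 0.2171 -0.0118  0.4305]
y delta tool cm [ 1.6496 -5.8006  0.4338]
```

{"name": "servo_tool", "arguments": {"deltas": [{"tx": 0, "ty": 0, "tz": 0.2, "wx": 0, "wy": 0, "wz": 0, "grip": 0}, {"tx": 0, "ty": 0, "tz": 0.4, "wx": 0, "wy": 0, "wz": 0, "grip": 0}, {"tx": 0, "ty": 0, "tz": 0.6, "wx": 0, "wy": 0, "wz": 0, "grip": 0}, {"tx": 0, "ty": 0, "tz": 0.8, "wx": 0, "wy": 0, "wz": 0, "grip": 0}, {"tx": 0, "ty": 0, "tz": 0.9, "wx": 0, "wy": 0, "wz": 0, "grip": 0}]}}

```text
time_s: 4.88
position: [0.5356, 0.0316, 0.2694]
orientation: [[0.952, 0.306, 0.0], [0.306, -0.952, -0.0], [0.0, 0.001, -1.0]]
force: [-0.9, -1.2, 2.7]
opening: 0.0005
```

{"name": "servo_tool", "arguments": {"deltas": [{"tx": 0, "ty": 0, "tz": 0.15, "wx": 0, "wy": 0, "wz": 0, "grip": 0}, {"tx": 0, "ty": 0, "tz": 0.3, "wx": 0, "wy": 0, "wz": 0, "grip": 0}, {"tx": 0, "ty": 0, "tz": 0.45, "wx": 0, "wy": 0, "wz": 0, "grip": 0}, {"tx": 0, "ty": 0, "tz": 0.6, "wx": 0, "wy": 0, "wz": 0, "grip": 0}, {"tx": 0, "ty": 0, "tz": 0.7, "wx": 0, "wy": 0, "wz": 0, "grip": 0}]}}

```text
time_s: 5.3
position: [0.5356, 0.0317, 0.2621]
orientation: [[0.952, 0.306, 0.001], [0.306, -0.952, -0.0], [0.0, 0.001, -1.0]]
force: [-0.8, -1.5, 2.9]
opening: 0.0005
```

```bash
python3 st.py
```

```text
5.3 tip [0.5357 0.0316 0.0631] F [-0.8085 -1.5454  2.9409]
[[ 0.9521  0.3059  0.0006]
 [ 0.3059 -0.9521 -0.0004]
 [ 0.0004  0.0005 -1.    ]]
b delta tool cm [-1.3627  5.8206 -0.9827]
g delta tool cm [ 0.0442 -0.0294 -0.9852]
y delta tool cm [ 1.4834 -5.8166 -0.9876]
```

{"name": "servo_tool", "arguments": {"deltas": [{"tx": 0, "ty": 0, "tz": 0.08, "wx": 0, "wy": 0, "wz": 0, "grip": 0}, {"tx": 0, "ty": 0, "tz": 0.12, "wx": 0, "wy": 0, "wz": 0, "grip": 0}, {"tx": 0, "ty": 0, "tz": 0.12, "wx": 0, "wy": 0, "wz": 0, "grip": 0}]}}

```text
time_s: 5.55
position: [0.5356, 0.0316, 0.2612]
orientation: [[0.952, 0.306, 0.0], [0.306, -0.952, -0.0], [0.0, 0.0, -1.0]]
force: [-0.7, -1.7, 4.1]
opening: 0.0004
```

{"name": "servo_tool", "arguments": {"deltas": [{"tx": 0, "ty": 0, "tz": -0.8, "wx": 0, "wy": 0, "wz": 0, "grip": 0}, {"tx": 0, "ty": 0, "tz": -2.5, "wx": 0, "wy": 0, "wz": 0, "grip": 0}, {"tx": 0.7, "ty": -3, "tz": -3.5, "wx": 0, "wy": 0, "wz": 0, "grip": 0}, {"tx": 1.4, "ty": -5.8, "tz": -3.5, "wx": 0, "wy": 0, "wz": 0, "grip": 0}, {"tx": 1.4, "ty": -5.8, "tz": -3.5, "wx": 0, "wy": 0, "wz": 0, "grip": 0}]}}

```text
time_s: 5.97
position: [0.5306, 0.0948, 0.2968]
orientation: [[0.951, 0.309, 0.001], [0.309, -0.951, 0.003], [0.002, -0.003, -1.0]]
force: [-0.1, 0.1, 0.4]
opening: 0.0006
```

```bash
python3 - <<'E'
from h import *
im=r.capture('side')[:,:,::-1];A=cv2.resize(im[140:260,200:300],None,fx=4,fy=4,interpolation=2)
im=r.capture('scene')[:,:,::-1];B=cv2.resize(im[140:260,200:300],None,fx=4,fy=4,interpolation=2)
cv2.imwrite('pics/e.png',np.hstack([A,B]))
E
python3 st.py
```

```text
6.0667 tip [0.5304 0.0923 0.0968] F [-0.2266  0.0704  0.1463]
[[ 0.9514  0.3081 -0.0007]
 [ 0.3081 -0.9514  0.0002]
 [-0.0006 -0.0004 -1.    ]]
b delta tool cm [-2.7463 11.7569  2.3794]
g delta tool cm [-1.326  5.91   2.381]
y delta tool cm [0.1264 0.1262 2.3825]
```

View pics/e.png

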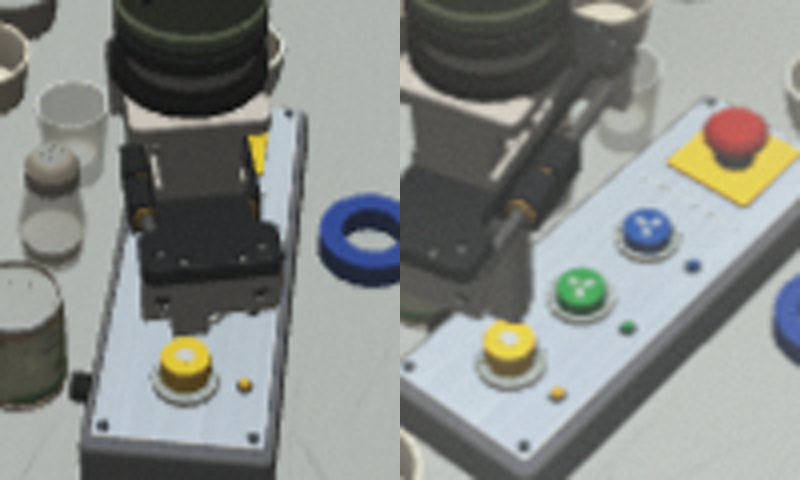

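Green has sunk like blue, at right panel (580,290), and yellow is still up. Yellow is next.

{"name": "servo_tool", "arguments": {"deltas": [{"tx": 0, "ty": 0, "tz": 0.8, "wx": 0, "wy": 0, "wz": 0, "grip": 0}, {"tx": 0, "ty": 0, "tz": 1.4, "wx": 0, "wy": 0, "wz": 0, "grip": 0}, {"tx": 0, "ty": 0, "tz": 1.8, "wx": 0, "wy": 0, "wz": 0, "grip": 0}, {"tx": 0, "ty": 0, "tz": 1.8, "wx": 0, "wy": 0, "wz": 0, "grip": 0}]}}

```text
time_s: 6.4
position: [0.5303, 0.0905, 0.2759]
orientation: [[0.952, 0.305, -0.004], [0.305, -0.952, -0.0], [-0.004, -0.001, -1.0]]
force: [0.1, 0.5, 0.7]
opening: 0.0003
```

```bash
python3 st.py
```

```text
6.4 tip [0.5295 0.0905 0.0769] F [0.063  0.49   0.7385]
[[ 0.9525  0.3046 -0.0039]
 [ 0.3046 -0.9525 -0.    ]
 [-0.0037 -0.0012 -1.    ]]
b delta tool cm [-2.5576 11.6213  0.3863]
g delta tool cm [-1.1586  5.7693  0.3879]
y delta tool cm [ 0.2728 -0.0197  0.3893]
```

{"name": "servo_tool", "arguments": {"deltas": [{"tx": 0.05, "ty": 0, "tz": 0.2, "wx": 0, "wy": 0, "wz": 0, "grip": 0}, {"tx": 0.05, "ty": 0, "tz": 0.4, "wx": 0, "wy": 0, "wz": 0, "grip": 0}, {"tx": 0.05, "ty": 0, "tz": 0.6, "wx": 0, "wy": 0, "wz": 0, "grip": 0}, {"tx": 0.05, "ty": 0, "tz": 0.8, "wx": 0, "wy": 0, "wz": 0, "grip": 0}, {"tx": 0.05, "ty": 0, "tz": 0.9, "wx": 0, "wy": 0, "wz": 0, "grip": 0}]}}

```text
time_s: 6.82
position: [0.5317, 0.0912, 0.2692]
orientation: [[0.952, 0.306, 0.001], [0.306, -0.952, -0.0], [0.0, 0.001, -1.0]]
force: [-1.2, -0.9, 2.4]
opening: 0.0002
```

{"name": "servo_tool", "arguments": {"deltas": [{"tx": 0, "ty": 0, "tz": 0.15, "wx": 0, "wy": 0, "wz": 0, "grip": 0}, {"tx": 0, "ty": 0, "tz": 0.3, "wx": 0, "wy": 0, "wz": 0, "grip": 0}, {"tx": 0, "ty": 0, "tz": 0.45, "wx": 0, "wy": 0, "wz": 0, "grip": 0}, {"tx": 0, "ty": 0, "tz": 0.6, "wx": 0, "wy": 0, "wz": 0, "grip": 0}, {"tx": 0, "ty": 0, "tz": 0.75, "wx": 0, "wy": 0, "wz": 0, "grip": 0}]}}

```text
time_s: 7.23
position: [0.5317, 0.0913, 0.2615]
orientation: [[0.952, 0.306, 0.001], [0.306, -0.952, -0.0], [0.001, 0.001, -1.0]]
force: [-0.7, -2.3, 3.6]
opening: 0.0003
```

{"name": "servo_tool", "arguments": {"deltas": [{"tx": 0, "ty": 0, "tz": 0.05, "wx": 0, "wy": 0, "wz": 0, "grip": 0}, {"tx": 0, "ty": 0, "tz": 0.05, "wx": 0, "wy": 0, "wz": 0, "grip": 0}]}}

```text
time_s: 7.4
position: [0.5317, 0.0913, 0.2612]
orientation: [[0.952, 0.306, 0.001], [0.306, -0.952, -0.0], [0.0, 0.001, -1.0]]
force: [-0.1, -3.8, 5.1]
opening: 0.0007
```

```bash
python3 st.py
```

```text
7.4 tip [0.5318 0.0912 0.0622] F [-0.1161 -3.7717  5.1144]
[[ 0.9521  0.3059  0.0006]
 [ 0.3059 -0.9521 -0.0004]
 [ 0.0004  0.0006 -1.    ]]
b delta tool cm [-2.8187 11.6143 -1.0789]
g delta tool cm [-1.4117  5.7643 -1.0817]
y delta tool cm [ 0.0276 -0.0228 -1.0844]
```

Yellow is in, at 5 N. I'll lift clear and pull back towards the robot.

{"name": "servo_tool", "arguments": {"deltas": [{"tx": 0, "ty": 0, "tz": -0.8, "wx": 0, "wy": 0, "wz": 0, "grip": 0}, {"tx": 0, "ty": 0, "tz": -3, "wx": 0, "wy": 0, "wz": 0, "grip": 0}, {"tx": 0, "ty": 0, "tz": -6, "wx": 0, "wy": 0, "wz": 0, "grip": 0}, {"tx": 0, "ty": 0, "tz": -9, "wx": 0, "wy": 0, "wz": 0, "grip": 0}, {"tx": 0, "ty": 0, "tz": -12, "wx": 0, "wy": 0, "wz": 0, "grip": 0}]}}

```text
time_s: 7.82
position: [0.5309, 0.0919, 0.3817]
orientation: [[0.952, 0.306, -0.002], [0.306, -0.952, 0.001], [-0.001, -0.002, -1.0]]
force: [-0.1, 1.0, 0.2]
opening: 0.0007
```

{"name": "servo_tool", "arguments": {"deltas": [{"tx": 0, "ty": -3, "tz": -1, "wx": 0, "wy": 0, "wz": 0, "grip": 0}, {"tx": 0, "ty": -6, "tz": -2, "wx": 0, "wy": 0, "wz": 0, "grip": 0}, {"tx": 0, "ty": -9, "tz": -2, "wx": 0, "wy": 0, "wz": 0, "grip": 0}, {"tx": 0, "ty": -12, "tz": -2, "wx": 0, "wy": 0, "wz": 0, "grip": 0}, {"tx": 0, "ty": -12, "tz": -2, "wx": 0, "wy": 0, "wz": 0, "grip": 0}]}}

```text
time_s: 8.23
position: [0.4927, 0.2098, 0.4012]
orientation: [[0.951, 0.311, -0.001], [0.311, -0.951, 0.004], [-0.0, -0.004, -1.0]]
force: [-0.2, 0.4, 0.1]
opening: 0.0004
```

{"name": "servo_tool", "arguments": {"deltas": [{"tx": 0, "ty": 0, "tz": 0, "wx": 0, "wy": 0, "wz": 0, "grip": 0}, {"tx": 0, "ty": 0, "tz": 0, "wx": 0, "wy": 0, "wz": 0, "grip": 0}]}}

```text
time_s: 8.4
position: [0.4946, 0.2057, 0.4007]
orientation: [[0.952, 0.306, -0.001], [0.306, -0.952, -0.0], [-0.001, -0.0, -1.0]]
force: [0.2, 0.3, 0.2]
opening: 0.0006
```

```bash
python3 - <<'E'
from h import *
s=r.state();print(s['time_s'],s['position'],s['force'],s['dq'])
A=r.capture('scene')[:,:,::-1];B=cv2.imread('pics/a_scene.png')
z=lambda i:cv2.resize(i[120:280,170:335],None,fx=2.4,fy=3,interpolation=2)
cv2.imwrite('pics/f.png',np.hstack([z(B),z(A)]))
E
```

```text
8.4 [0.4946 0.2057 0.4007] [0.2152 0.3278 0.1777] [-0.023   0.003  -0.0023 -0.0009 -0.0004 -0.0003]
```

View pics/f.png

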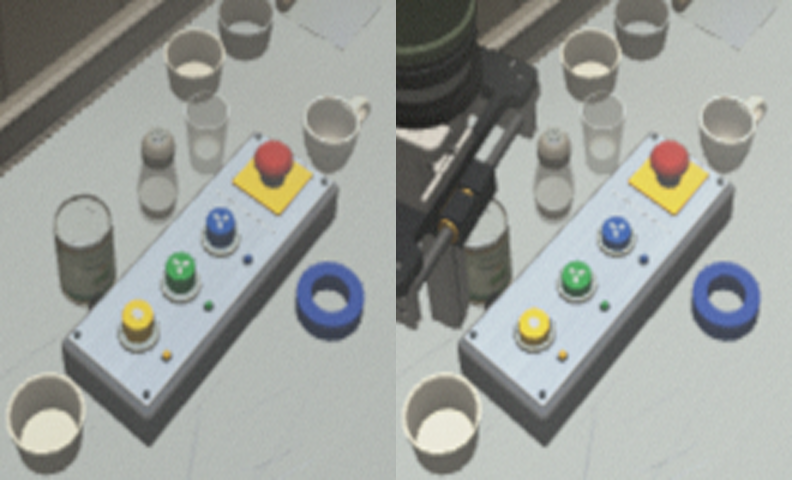

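In the after view (right) all three caps are sunk equally, at about (616,232), (577,278) and (534,327). The red stop and bystanders are where they were. The tin is half hidden by the hand, but its visible part is unchanged, and the hand is clear. Handing in.

```bash
python3 -c "
from cell import r
print(r.sign_off())"
```

```text
the job is handed in; nothing more can be done
None
```

I pressed the blue, green and yellow keys in that order with the closed fingertips, then lifted the hand clear and handed the job in at about 8.5 s. The sign-off gives no verdict.

- **Key positions:** the two fixed cameras agreed to about 1 mm, with the expected 60 mm spacing and 73 mm height.
- **Presses:** on each key the fingertips went about 11 mm below the cap's starting height. Vertical force readings stayed at or below about 5.5 N. On yellow a sideways force of about 3.8 N also showed.
- **Last picture:** all three caps stand equally low, and the red stop looks untouched. The bystanders look unmoved compared with the start. The tin was partly hidden by the hand, so I checked only its visible part.
- **At the end:** the hand was about 0.2 m above the worktop, with wrist force near zero.
- **Errors:** my first two move calls were refused because of missing fields. They moved nothing.

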